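# Shake the suspect canister and set it aside

## Task

Pick up the green canister with the brass end and, holding it clear of the table, shake it gently to and fro along its length a few times, so that the loose piece inside runs towards the brass end and back again at least three times. Then lay it flat on its feet in the blue tray and let go, leaving the other green canister, the one with the black end, where it is.

Things in the scene. Friction and masses are not known exactly. Their poses are not given: they have to be found in the camera images.
- canister_mid (a point): Centre (on the axis) of the green canister with the BRASS end: lying cylinder, diameter 48, length 130 (mm), about 0.34 kg, on two steel feet (60 wide, 12 long, at 40 behind and 36 ahead of the centre). Centre 30 above the feet's underside. x axis: along it to the brass end; z: up. It lies left-right (along y, within 20 degrees); grip it across the diameter, between the feet.
- rattle (a joint): Loose 60 g piece inside that canister, m along its axis: +0.02 is the brass end, -0.02 the other. Slides almost freely: runs at 2 degrees of tilt or 0.3 m/s2. Strokes of 80 mm along the axis at a mean 0.2 to 0.25 m/s, or rocking by 20 degrees, send it from end to end; a run counts once it is past the middle and faster than 0.1 m/s.
- tray_in (a point): Centre of the inner floor of the fixed, shallow blue plastic tray: 210 along its x by 240 along its y outside, walls 5 thick and 28 high over the table; this point is 5 above the table. Its y axis runs left-right, within 9 degrees; z up. All in mm.
- plain_green_mid (a point): Centre of the other green canister, same form, size and axes but with a BLACK end; 30 mm above the table. To be left alone. (A third, copper-coloured one lies near by too.)

How it is judged:
On the way, in this order (a step that is already met when the one before it is completed fails the run):
1. the canister is lifted clear of the table (height (world z) of canister_mid above 0.08 m), for 0.1 s.
2. shaken in the air, the loose piece runs towards the brass end (height (world z) of canister_mid above 0.08 m and value of joint rattle above 0 m and velocity of joint rattle above 0.1 m/s).
3. it runs back (height (world z) of canister_mid above 0.08 m and value of joint rattle below 0 m and velocity of joint rattle below -0.1 m/s).
4. it runs towards the brass end again (all of step 2).
5. it runs back again (all of step 3).
6. it runs towards the brass end a third time (all of step 4).
7. it runs back a third time (all of step 5).
At the end, for the whole second after the job is handed in: The brass-ended green canister lies at rest on its feet on the floor of the blue tray (centre within 100 mm of the tray's centre and 24 to 36 mm above its floor, tilted less than 8.5 degrees), and the black-ended green canister is within 30 mm of where it was (horizontal distance between canister_mid and tray_in below 0.1 m and z of canister_mid in the frame of tray_in between 0.024 and 0.036 m and angle between canister_mid's own z axis and vertical below 0.15 rad and linear speed of canister below 0.02 m/s and distance of plain_green_mid from where it was at the start of the episode below 0.03 m); the robot touches nothing.
It fails at once if the canister is flung about or dropped (faster than 1 m/s) (linear speed of canister above 1 m/s).
It fails at once if the black-ended green canister is moved by more than 30 mm (distance of plain_green_mid from where it was at the start of the episode above 0.03 m).
It also fails if it takes over 45 s, if anything falls off the work surface, if the arm or the gripper's body presses on something with over 40 N, if the wrist force passes 120 N, or if a joint passes its speed limit or range.

## Robot

A 6-joint arm with a two-finger parallel gripper is mounted at the origin on the work surface. World frame = base frame: x ahead of the robot, y to its left, z up, the work surface at z = 0. Lengths are in m, angles in rad, forces in N, time in s.
With the tool pointing down it reaches from about 0.325 to 0.9 m from the base axis. Payload 3.5 kg.
Tool frame: the origin (TCP) lies midway between the tips of the shut fingers; the grasp point (between the pads) lies 19 mm behind it; z points along the fingers, y is the direction in which the jaws open and shut (so a half turn about z gives the same grasp; the last joint's range is limited). The gripper opens to 85 mm and grips with 20 to 120 N. Pads are 22 mm wide; open, the fingers measure 114 mm over their backs; the gripper's body (76 mm by 85 mm) begins 54 mm behind the grasp point. The pads swing forward as they close: fully open they stand 13 mm farther back than shut.
Start: joints at [-1.441, 0.276, -0.026, 1.268, 0, 1.467], TCP at [0.144, -0.608, 0.231] pointing down, gripper open.
Joint ranges: [-3.12, 3.12], [-0.85, 1.88], [-1.08, 1.24], [-1.95, 2.15], [-1.57, 1.53], [-3.14, 3.14]. Speed limits (rad/s): [2.57, 2.57, 3.14, 3.14, 3.14, 3.14].

## Interface

Orientations are given as a 3x3 rotation matrix whose columns are the frame's x, y, z axes.
In Python, from rig import r gives the robot as it stands.
- The arm moves only by the shell command python3 -m pendant 'ROWS' [FORCE]. ROWS is JSON, one flat list of numbers, 5 for each row, row after row: the shift along the world's x, y, z in mm, then the turn about the world's z in rad, then the gripper's target within -1 to 1 (fully open at 1, half-way at 0, shut at -1). In form: [x, y, z, turn, hand, x, y, z, turn, hand, ...]. A call has 1 to 5 rows; each row is the pose to reach, as a shift and turn from the pose commanded when the call began; what a row does not reach only later rows make up. A row lasts 1/12 s, in which the tool goes at most 41.7 mm and 7.16 degrees, less where a joint would pass 70% of its speed; a pose out of reach is approached as far as the arm can. A call with a gripper value outside its range is refused whole. The fingers move at their own pace and stop on an object; FORCE is the grip in N (left out, the last holds). Time passes only in rows, so rows that repeat a pose let the fingers close. It gives the time, the measured TCP pose, the force and the opening at its end, in the units of the state.
- r.sense(): the state, without advancing time (a new reading comes with each control period).
- r.capture(name): name is "side" or "top"; returns the picture (400x640x3 uint8, blue, green, red); there is no depth.
- r.calibration(name): a dict with "fovy" (degrees; the focal length in pixels is half the picture's height over the tangent of half this angle, whatever the lens; pixels are square), "cx", "cy" (the principal point, pixels), "k1" (the pictures are not rectified: a ray, as slopes to the right and down, at radius r is drawn at 1 + k1 r^2 times it, then the intrinsics apply), "cam_to_world" (4x4, takes a point from camera to world coordinates). Camera axes: x right, y down, z forward; pixel columns grow to the right and rows downward; lengths in m; the calibration is good to about 2 mm. A picture is of the moment at which its call begins. calibration takes no time and is no camera call.
- r.hand_in(): hands the job in, once; it reports no verdict.
The state is a dict: "time_s": time; "qpos": joint angles; "joint_velocities": joint speeds; "tau": joint torques, N m; "eef_pos": TCP position; "orientation": TCP orientation; "ft_force": force on the tool from outside, world axes, zero at the start; "ft_torque": the same for the moment, N m; "grip_width": finger opening in m.
Only numpy, scipy, OpenCV 4.12 (cv2) and the standard library are available. Lean on these libraries where they do the work, as an engineer would, in place of code of your own. Each camera call takes 0.05 s, during which the arm holds its last target.

## Working session

There is one attempt and no reset: what is moved stays moved. The work goes in short steps, Python scripts to look and compute and a shell command to move; the robot and the scene stay as the last step left them, time stands still between calls to the robot, and variables do not carry over. Pictures are saved under pics/ and viewed, and the job is handed in when it is done.

```bash
mkdir -p pics; ls; python3 - <<'E'
from rig import r
import cv2,numpy as np
np.set_printoptions(precision=4,suppress=True)
for n in("side","top"):
    cv2.imwrite(f"pics/{n}0.png",r.capture(n)); print(n,r.calibration(n))
s=r.sense();print(s["time_s"],s["eef_pos"],s["orientation"],s["grip_width"],s["ft_force"])
E
```

```text
pics
side {'fovy': 47.536096979907384, 'cx': 317.1632919653948, 'cy': 199.76681123502934, 'k1': -0.12229143945917106, 'cam_to_world': array([[ 0.9727, -0.1649,  0.1633,  0.3521],
       [-0.2319, -0.7194,  0.6547, -0.759 ],
       [ 0.0095, -0.6747, -0.738 ,  0.8549],
       [ 0.    ,  0.    ,  0.    ,  1.    ]])}
top {'fovy': 51.20263351008324, 'cx': 316.4601466152751, 'cy': 202.10314449605613, 'k1': -0.07484324486840023, 'cam_to_world': array([[-0.0279, -0.9888,  0.1466,  0.4234],
       [-0.9995,  0.0296,  0.0095, -0.0094],
       [-0.0137, -0.1463, -0.9892,  0.9092],
       [ 0.    ,  0.    ,  0.    ,  1.    ]])}
0.1 [ 0.1441 -0.6074  0.2302] [[ 0.973   0.2307 -0.0003]
 [ 0.2307 -0.973   0.002 ]
 [ 0.0002 -0.002  -1.    ]] 0.08538328572904003 [ 0.3043  1.29   -0.5639]
```

View pics/top0.png

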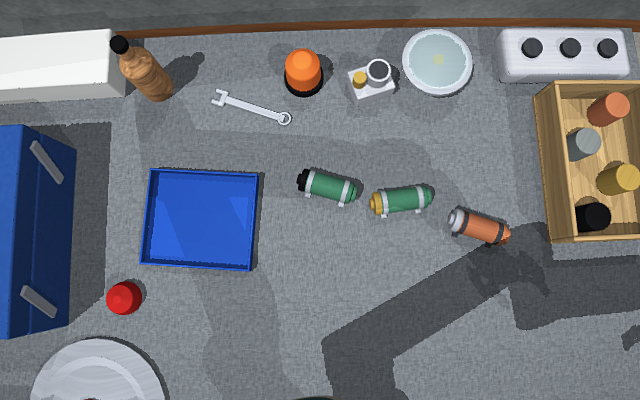

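View pics/side0.png

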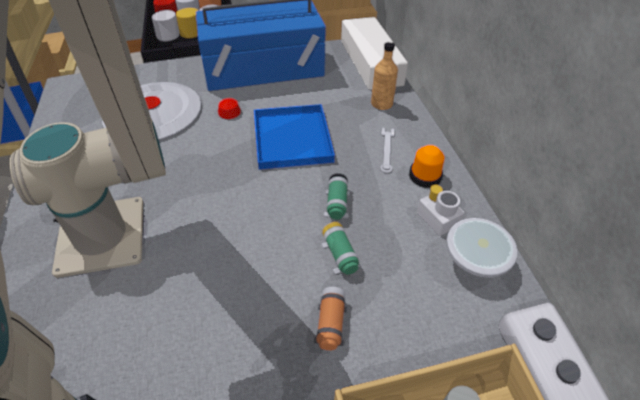

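The top view shows the brass-ended canister at about (402,199) with its brass end to the left. The black-ended one is at (327,186) and the tray is at about (200,219). The side view agrees.

```bash
cat > h.py <<'E'
import numpy as np,cv2
from rig import r
np.set_printoptions(precision=4,suppress=True)
def K(n):
    c=r.calibration(n); f=200/np.tan(np.radians(c["fovy"])/2)
    return np.array([[f,0,c["cx"]],[0,f,c["cy"]],[0,0,1]]),np.array([c["k1"],0,0,0,0.]),np.array(c["cam_to_world"])
def ray(n,uv):
    k,d,T=K(n)
    p=cv2.undistortPoints(np.float64(uv).reshape(-1,1,2),k,d)[:,0]
    return T[:3,3],np.c_[p,np.ones(len(p))]@T[:3,:3].T
def onz(n,uv,z):
    o,v=ray(n,uv); return o+v*((z-o[2])/v[:,2])[:,None]
def proj(n,P):
    k,d,T=K(n); Ti=np.linalg.inv(T)
    return cv2.projectPoints(np.float64(P).reshape(-1,1,3),cv2.Rodrigues(Ti[:3,:3])[0],Ti[:3,3],k,d)[0][:,0]
def mask(im,lo,hi,smin=60,vmin=30):
    h=cv2.cvtColor(im,cv2.COLOR_BGR2HSV); return cv2.inRange(h,(lo,smin,vmin),(hi,255,255))
E
python3 - <<'E'
from h import *
for n,box in(("top",(360,150,450,240)),("side",(290,160,380,290))):
    im=cv2.imread(f"pics/{n}0.png")
    g=mask(im,60,95,70,30)
    cs=[c for c in cv2.findContours(g,0,2)[0] if cv2.contourArea(c)>40]
    for c in cs:
        R=cv2.minAreaRect(c); b=cv2.boxPoints(R)
        print(n,"green",R,onz(n,[R[0]],.03)[0])
    br=mask(im,18,32,110,60)
    for c in cv2.findContours(br,0,2)[0]:
        if cv2.contourArea(c)>30:
            R=cv2.minAreaRect(c);print(n,"brass",R,onz(n,[R[0]],.03)[0])
    b=mask(im,105,125,170,40)
    for c in cv2.findContours(b,0,2)[0]:
        if cv2.contourArea(c)>2000:
            R=cv2.minAreaRect(c);P=onz(n,cv2.boxPoints(R),.028);print(n,"blue",R,P.mean(0),P, np.linalg.norm(np.diff(P,axis=0),axis=1))
    x0,y0,x1,y1=box
    cv2.imwrite(f"pics/z{n}.png",cv2.resize(im[y0:y1,x0:x1],None,fx=4.5,fy=4.5,interpolation=2) if n=="side" else cv2.resize(im[150:240,280:450],None,fx=4.5,fy=4.5,interpolation=2))
E
```

```text
top green ((402.350830078125, 199.17236328125), (22.003833770751953, 31.893198013305664), 81.46923065185547) [ 0.5545 -0.1843  0.03  ]
top green ((426.8499450683594, 195.9499969482422), (21.354625701904297, 8.7681245803833), 81.8698959350586) [ 0.5599 -0.2373  0.03  ]
top green ((351.3584899902344, 192.7452850341797), (9.065796852111816, 21.840330123901367), 15.945394515991211) [ 0.5717 -0.0761  0.03  ]
top green ((326.81134033203125, 186.16036987304688), (31.318208694458008, 21.840328216552734), 15.945395469665527) [ 0.5875 -0.0241  0.03  ]
top brass ((587.5, 239.0), (6.0, 79.0), 90.0) [ 0.4558 -0.583   0.03  ]
top brass ((627.2477416992188, 227.32566833496094), (12.64330768585205, 10.05717658996582), 73.3007583618164) [ 0.4776 -0.6791  0.03  ]
top brass ((556.2308349609375, 220.15386962890625), (34.12420654296875, 9.021341323852539), 78.69007110595703) [ 0.499  -0.5164  0.03  ]
top brass ((587.076904296875, 199.38461303710938), (7.452412128448486, 21.1805419921875), 78.69007110595703) [ 0.542  -0.5924  0.03  ]
top brass ((375.3653564453125, 203.3269500732422), (21.965007781982422, 
[... 3017 characters left out ...]
33.6117858886719, 191.25294494628906), (11.734563827514648, 15.876174926757812), 32.47119140625) [ 0.829  -0.0647  0.03  ]
side brass ((186.0, 23.0), (30.0, 20.0), 90.0) [0.2462 1.0186 0.03  ]
side blue ((293.4288330078125, 135.74105834960938), (58.74241256713867, 75.76153564453125), 84.64418029785156) [0.5286 0.2387 0.028 ] [[0.4308 0.3766 0.028 ]
 [0.6628 0.3608 0.028 ]
 [0.6109 0.0998 0.028 ]
 [0.4101 0.1177 0.028 ]] [0.2325 0.266  0.2016]
side blue ((261.5726318359375, 43.338783264160156), (78.30772399902344, 126.7589340209961), 82.73675537109375) [0.5252 0.8238 0.028 ] [[0.28   1.1129 0.028 ]
 [0.8239 1.1425 0.028 ]
 [0.707  0.5195 0.028 ]
 [0.29   0.5205 0.028 ]] [0.5447 0.6339 0.417 ]
```

View pics/ztop.png

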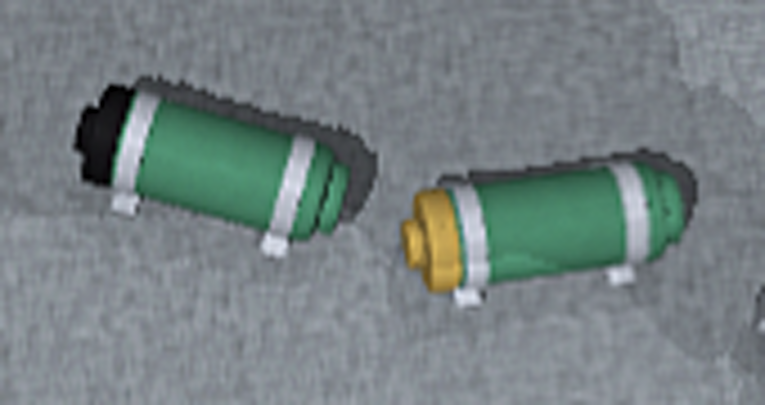

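View pics/zside.png

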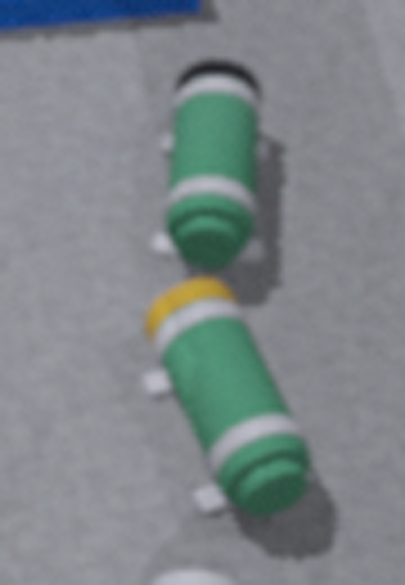

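Estimates: canister centre is about (0.554, -0.182), with the axis about 7° off y. The tray centre is about (0.527, 0.254). The 47 mm apparent diameter fits the given 48 mm. I'll refine these numerically while moving over.

```bash
python3 -m pendant '[28,28,0,0.1,1, 56,56,0,0.2,1, 84,84,0,0.3,1, 112,112,0,0.4,1, 140,140,0,0.5,1]' 60
python3 -m pendant '[28,28,0,0.1,1, 56,56,0,0.2,1, 84,84,0,0.3,1, 112,112,0,0.4,1, 140,140,0,0.5,1]'
```

```text
time_s: 0.52
eef_pos: [0.2849, -0.4664, 0.2307]
orientation: [[0.74, 0.672, -0.0], [0.672, -0.74, 0.001], [0.0, -0.001, -1.0]]
ft_force: [1.0, -1.1, 0.5]
grip_width: 0.0856
time_s: 0.93
eef_pos: [0.425, -0.3263, 0.231]
orientation: [[0.327, 0.945, -0.0], [0.945, -0.327, 0.0], [0.0, -0.0, -1.0]]
ft_force: [-0.4, -1.2, -0.5]
grip_width: 0.0851
```

```bash
python3 - <<'E'
from h import *
im=cv2.imread("pics/top0.png")
# silhouette side lines of mid-green segment -> axis direction
g=mask(im,60,95,70,30)
for c in cv2.findContours(g,0,2)[0]:
    if cv2.contourArea(c)>400:
        b=cv2.boxPoints(cv2.minAreaRect(c)); 
        # pair ends of the segment
        P=onz("top",b,.03)[:,:2]; e=np.diff(np.r_[P,P[:1]],axis=0); print(P.mean(0),e,np.linalg.norm(e,axis=1))
# tray floor/rim: quadrilateral from the contour
b=mask(im,105,125,170,40)
for c in cv2.findContours(b,0,2)[0]:
    if cv2.contourArea(c)>2000 and c[:,0,0].min()>100:
        q=cv2.approxPolyDP(cv2.convexHull(c),6,True)[:,0]; print(q); P=onz("top",q,.028)[:,:2]
        e=np.diff(np.r_[P,P[:1]],axis=0); print(P,P.mean(0),np.linalg.norm(e,axis=1),np.degrees(np.arctan2(e[:,1],e[:,0])))
cv2.imwrite("pics/tray.png",cv2.resize(im[155:285,125:275],None,fx=4,fy=4,interpolation=2))
E
```

```text
[ 0.5546 -0.1843] [[ 0.0083 -0.0683]
 [-0.0472 -0.004 ]
 [-0.0081  0.0678]
 [ 0.047   0.0045]] [0.0688 0.0474 0.0683 0.0472]
[ 0.5877 -0.0241] [[ 0.0455 -0.0141]
 [-0.0208 -0.0641]
 [-0.0451  0.0145]
 [ 0.0205  0.0636]] [0.0476 0.0674 0.0474 0.0669]
[[150 168]
 [257 174]
 [250 270]
 [139 263]]
[[0.6408 0.3631]
 [0.6193 0.1259]
 [0.4143 0.1423]
 [0.434  0.3812]] [0.5271 0.2531] [0.2382 0.2056 0.2397 0.2076] [-95.1795 175.4288  85.2897  -5.0047]
```

View pics/tray.png

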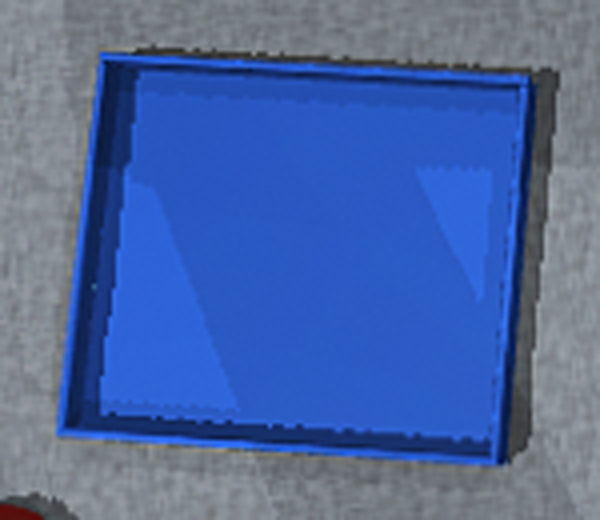

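The tray outline measures 238–240 × 206–208 mm against the given 240 × 210, with its centre at (0.527, 0.253) and yaw about -5°. The canister's green band centre is (0.5546, -0.1843), 2 mm behind canister_mid. The axis is at 96.8°, so a +0.45 rad turn is still needed.

```bash
python3 -m pendant '[26,28,0,0.1,1, 52,56,0,0.2,1, 78,84,0,0.3,1, 104,112,0,0.4,1, 130,142,0,0.452,1]'
python3 -m pendant '[0,0,-35,0,1, 0,0,-70,0,1, 0,0,-100,0,1, 0,0,-120,0,1, 0,0,-120,0,1]'
python3 - <<'E'
from h import *
for n,(x0,y0,x1,y1) in(("top",(300,130,500,260)),("side",(230,150,430,300))):
    im=r.capture(n); 
    s=r.sense();p=np.array(s["eef_pos"]);R=np.array(s["orientation"])
    q=proj(n,[p])[0]; print(n,q)
    cv2.imwrite(f"pics/{n}1.png",cv2.resize(im[y0:y1,x0:x1],None,fx=3.9,fy=3.9,interpolation=2))
E
```

```text
time_s: 1.35
eef_pos: [0.5549, -0.1845, 0.2308]
orientation: [[-0.118, 0.993, -0.001], [0.993, 0.118, 0.0], [0.0, -0.001, -1.0]]
ft_force: [0.1, -0.6, 0.3]
grip_width: 0.0853
time_s: 1.77
eef_pos: [0.5496, -0.1838, 0.1054]
orientation: [[-0.114, 0.993, -0.01], [0.993, 0.114, 0.005], [0.006, -0.01, -1.0]]
ft_force: [0.2, 0.0, -0.9]
grip_width: 0.0855
top [410.2726 194.6114]
side [343.5749 226.6112]
```

View pics/side1.png

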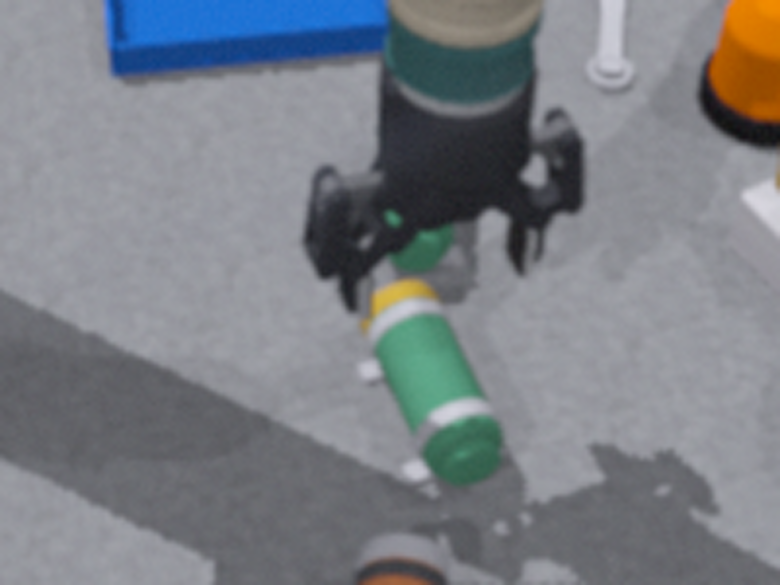

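View pics/top1.png

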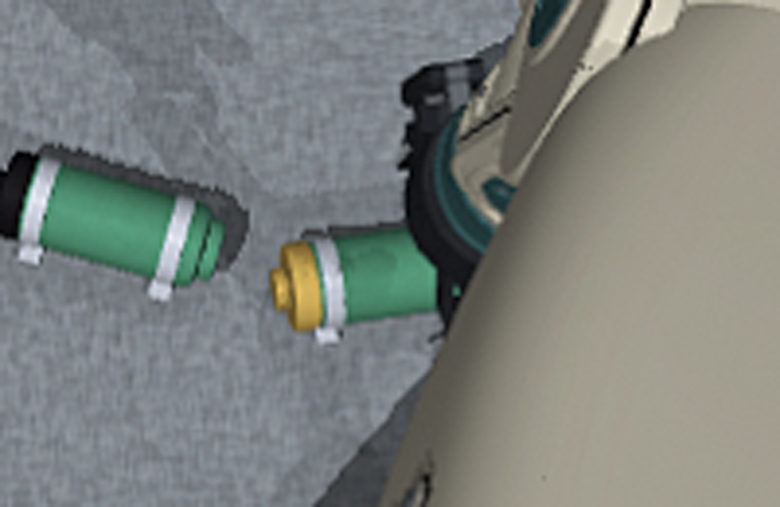

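The side view shows the open fingers straddling the canister's line, with the canister and the black-ended one undisturbed. The top view is partly hidden by the arm. I'm descending.

```bash
python3 -m pendant '[0,0,-25,0,1, 0,0,-50,0,1, 0,0,-75,0,1, 0,0,-95,0,1, 0,0,-103,0,1]'
python3 -m pendant '[0,0,0,0,1, 0,0,0,0,1]'
```

```text
time_s: 2.28
eef_pos: [0.5541, -0.1863, 0.0078]
orientation: [[-0.113, 0.994, -0.0], [0.994, 0.113, 0.0], [0.0, -0.0, -1.0]]
ft_force: [0.9, 2.0, 0.1]
grip_width: 0.0853
time_s: 2.45
eef_pos: [0.5555, -0.1868, 0.0099]
orientation: [[-0.114, 0.994, 0.002], [0.994, 0.114, -0.001], [-0.001, 0.002, -1.0]]
ft_force: [-0.0, -0.6, 0.2]
grip_width: 0.0856
```

```bash
python3 -m pendant '[0,2,-1,0,0.5, 0,2,-1,0,0, 0,2,-1,0,-1, 0,2,-1,0,-1, 0,2,-1,0,-1]' 70
python3 -m pendant '[0,0,0,0,-1, 0,0,0,0,-1, 0,0,0,0,-1, 0,0,0,0,-1, 0,0,0,0,-1]'
```

```text
time_s: 2.87
eef_pos: [0.5552, -0.1846, 0.009]
orientation: [[-0.114, 0.993, 0.002], [0.993, 0.114, -0.001], [-0.001, 0.002, -1.0]]
ft_force: [-1.3, -0.5, 5.6]
grip_width: 0.0461
time_s: 3.28
eef_pos: [0.5553, -0.1847, 0.009]
orientation: [[-0.114, 0.993, 0.002], [0.993, 0.114, -0.001], [-0.001, 0.002, -1.0]]
ft_force: [-0.3, 0.4, 5.6]
grip_width: 0.0462
```

```bash
python3 -m pendant '[0,0,4,0,-1, 0,0,8,0,-1, 0,0,14,0,-1, 0,0,20,0,-1, 0,0,20,0,-1]'
python3 - <<'E'
from h import *
im=r.capture("side"); s=r.sense();print(s["eef_pos"],s["ft_force"],s["ft_torque"],s["grip_width"])
cv2.imwrite("pics/side2.png",cv2.resize(im[150:300,230:430],None,fx=3.9,fy=3.9,interpolation=2))
E
```

```text
time_s: 3.7
eef_pos: [0.5551, -0.1845, 0.0287]
orientation: [[-0.114, 0.994, 0.002], [0.994, 0.114, -0.001], [-0.001, 0.002, -1.0]]
ft_force: [0.3, 0.3, -3.3]
grip_width: 0.0462
[ 0.5549 -0.1845  0.0282] [ 0.0663  0.2553 -3.2979] [-0.014   0.0041 -0.0677] 0.04616256219604666
```

View pics/side2.png

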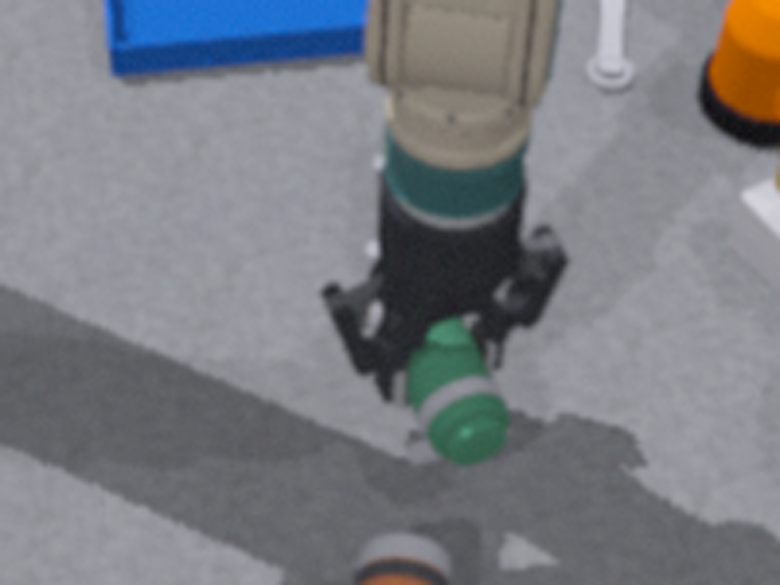

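The side view shows the canister level in the jaws, its end at about (465,435) in the crop. The wrist load of 3.3 N matches 0.34 kg. I'm lifting it straight up.

```bash
python3 -m pendant '[0,0,15,0,-1, 0,0,35,0,-1, 0,0,60,0,-1, 0,0,85,0,-1, 0,0,110,0,-1]' 90
python3 -m pendant '[0,0,25,0,-1, 0,0,45,0,-1, 0,0,55,0,-1, 0,0,55,0,-1, 0,0,55,0,-1]'
python3 -m pendant '[0,0,0,0,-1, 0,0,0,0,-1, 0,0,0,0,-1]'
python3 - <<'E'
from h import *
im=r.capture("side"); s=r.sense();print(s["eef_pos"],s["ft_force"],s["ft_torque"],s["grip_width"])
cv2.imwrite("pics/side3.png",cv2.resize(im[100:300,230:430],None,fx=3,fy=3,interpolation=2))
E
```

```text
time_s: 4.17
eef_pos: [0.5536, -0.1838, 0.1378]
orientation: [[-0.114, 0.994, -0.001], [0.994, 0.114, 0.001], [0.001, -0.001, -1.0]]
ft_force: [-0.8, -0.0, -3.8]
grip_width: 0.0456
time_s: 4.58
eef_pos: [0.5541, -0.1841, 0.1919]
orientation: [[-0.114, 0.994, -0.0], [0.994, 0.114, -0.0], [0.0, -0.0, -1.0]]
ft_force: [-0.4, 0.2, -2.8]
grip_width: 0.046
time_s: 4.83
eef_pos: [0.5531, -0.1836, 0.1904]
orientation: [[-0.114, 0.994, -0.003], [0.994, 0.114, 0.001], [0.002, -0.003, -1.0]]
ft_force: [0.6, 0.6, -3.2]
grip_width: 0.0455
[ 0.5533 -0.1837  0.1907] [-0.5313  0.0588 -3.5932] [-0.0595  0.009   0.0043] 0.045881593438120497
```

View pics/side3.png

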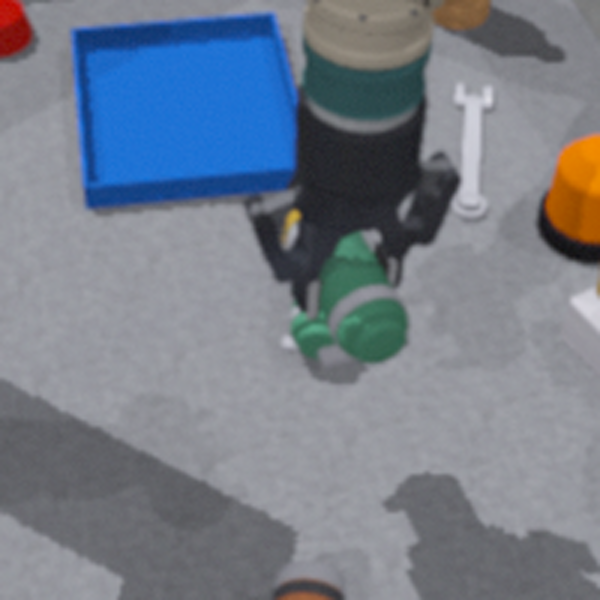

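The side view shows the canister held level, well above the table. The height is about 0.21 m by the TCP reading. Now the shake strokes: 80 mm along the axis (-0.115, 0.993), four rows each.

```bash
f(){ grep -E "time|eef_pos|ft_force|grip" | tr '\n' ' '; echo; }
python3 -m pendant '[-2,20,0,0,-1, -5,40,0,0,-1, -7,60,0,0,-1, -9,80,0,0,-1]' 100 | f
python3 -m pendant '[2,-20,0,0,-1, 5,-40,0,0,-1, 7,-60,0,0,-1, 9,-80,0,0,-1]' | f
python3 -m pendant '[-2,20,0,0,-1, -5,40,0,0,-1, -7,60,0,0,-1, -9,80,0,0,-1]' | f
python3 -m pendant '[2,-20,0,0,-1, 5,-40,0,0,-1, 7,-60,0,0,-1, 9,-80,0,0,-1]' | f
python3 -m pendant '[-2,20,0,0,-1, -5,40,0,0,-1, -7,60,0,0,-1, -9,80,0,0,-1]' | f
python3 -m pendant '[2,-20,0,0,-1, 5,-40,0,0,-1, 7,-60,0,0,-1, 9,-80,0,0,-1]' | f
python3 -m pendant '[-2,20,0,0,-1, -5,40,0,0,-1, -7,60,0,0,-1, -9,80,0,0,-1]' | f
python3 -m pendant '[2,-20,0,0,-1, 5,-40,0,0,-1, 7,-60,0,0,-1, 9,-80,0,0,-1]' | f
python3 -m pendant '[-2,20,0,0,-1, -5,40,0,0,-1, -7,60,0,0,-1, -9,80,0,0,-1, -9,80,0,0,-1]' | f
python3 -m pendant '[2,-20,0,0,-1, 5,-40,0,0,-1, 7,-60,0,0,-1, 9,-80,0,0,-1, 9,-80,0,0,-1]' | f
python3 -m pendant '[-2,20,0,0,-1, -5,40,0,0,-1, -7,60,0,0,-1, -9,80,0,0,-1, -9,80,0,0,-1]' | f
python3 -m pendant '[2,-20,0,0,-1, 5,-40,0,0,-1, 7,-60,0,0,-1, 9,-80,0,0,-1, 9,-80,0,0,-1]' | f
python3 -m pendant '[0,0,0,0,-1, 0,0,0,0,-1, 0,0,0,0,-1]' | f
python3 - <<'E'
from h import *
im=r.capture("side"); s=r.sense();print(s["eef_pos"],s["ft_force"],s["ft_torque"],s["grip_width"])
cv2.imwrite("pics/side4.png",cv2.resize(im[100:300,230:430],None,fx=3,fy=3,interpolation=2))
E
```

```text
time_s: 5.22 eef_pos: [0.5446, -0.1033, 0.1915] ft_force: [0.0, 0.4, -3.0] grip_width: 0.0457 
time_s: 5.55 eef_pos: [0.554, -0.1844, 0.1917] ft_force: [1.1, 0.4, -3.3] grip_width: 0.0455 
time_s: 5.88 eef_pos: [0.5446, -0.1036, 0.1915] ft_force: [-0.2, 0.1, -2.6] grip_width: 0.0456 
time_s: 6.22 eef_pos: [0.554, -0.1844, 0.1917] ft_force: [0.3, -0.7, -2.8] grip_width: 0.0458 
time_s: 6.55 eef_pos: [0.5446, -0.1036, 0.1915] ft_force: [-0.6, 0.9, -3.7] grip_width: 0.0456 
time_s: 6.88 eef_pos: [0.554, -0.1844, 0.1917] ft_force: [-0.2, 0.0, -3.6] grip_width: 0.0456 
time_s: 7.22 eef_pos: [0.5446, -0.1036, 0.1915] ft_force: [-0.3, -0.3, -2.8] grip_width: 0.0457 
time_s: 7.55 eef_pos: [0.554, -0.1844, 0.1917] ft_force: [0.6, 0.1, -2.8] grip_width: 0.0456 
time_s: 7.97 eef_pos: [0.5438, -0.101, 0.1914] ft_force: [-0.2, 0.1, -3.4] grip_width: 0.0462 
time_s: 8.38 eef_pos: [0.5549, -0.1879, 0.1919] ft_force: [-0.1, -0.1, -2.8] grip_width: 0.046 
time_s: 8.8 eef_pos: [0.5438, -0.1009, 0.1916] ft_force: [-0.1, 0.3, -3.9] grip_width: 0.0458 
time_s: 9.22 eef_pos: [0.5549, -0.1879, 0.1921] ft_force: [0.4, 0.1, -2.8] grip_width: 0.046 
time_s: 9.47 eef_pos: [0.5538, -0.1835, 0.192] ft_force: [-0.2, 0.2, -2.8] grip_width: 0.0459 
[ 0.5539 -0.1833  0.1921] [-0.4484 -0.3335 -3.744 ] [ 0.0096 -0.0301  0.0057] 0.045891794473336425
```

View pics/side4.png

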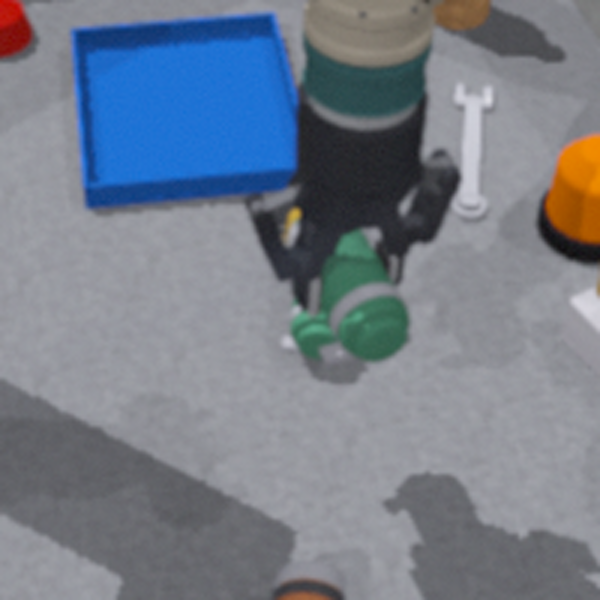

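The canister is unchanged in the grip after six full strokes. Now carrying it to the tray, turning -0.2 rad on the way.

```bash
f(){ grep -E "time|eef_pos|orient|ft_force|grip" | tr '\n' ' '; echo; }
python3 -m pendant '[-1,15,0,-0.01,-1, -3,44,0,-0.02,-1, -5,73,0,-0.04,-1, -7,102,0,-0.05,-1, -9,131,0,-0.07,-1]' | f
python3 -m pendant '[-2,29,0,-0.01,-1, -4,58,0,-0.03,-1, -6,87,0,-0.05,-1, -8,116,0,-0.06,-1, -9,145,0,-0.07,-1]' | f
python3 -m pendant '[-2,29,0,-0.01,-1, -4,58,0,-0.03,-1, -6,87,0,-0.04,-1, -8,116,0,-0.05,-1, -9,145,0,-0.06,-1]' | f
python3 -m pendant '[0,10,0,0,-1, 0,14,0,0,-1, 0,14,0,0,-1, 0,14,0,0,-1]' | f
python3 - <<'E'
from h import *
im=r.capture("top"); s=r.sense();print(s["eef_pos"],s["ft_force"],s["grip_width"])
cv2.imwrite("pics/top5.png",im)
E
```

```text
time_s: 9.93 eef_pos: [0.5447, -0.0513, 0.1924] orientation: [[-0.044, 0.999, 0.0], [0.999, 0.044, 0.0], [0.0, 0.0, -1.0]] ft_force: [0.5, 0.4, -2.3] grip_width: 0.0456 
time_s: 10.35 eef_pos: [0.5352, 0.094, 0.1925] orientation: [[0.025, 1.0, -0.0], [1.0, -0.025, 0.0], [0.0, -0.0, -1.0]] ft_force: [0.2, -0.6, -3.9] grip_width: 0.0454 
time_s: 10.77 eef_pos: [0.526, 0.2389, 0.1924] orientation: [[0.085, 0.996, -0.0], [0.996, -0.085, 0.0], [0.0, -0.0, -1.0]] ft_force: [1.6, -1.0, -3.4] grip_width: 0.0457 
time_s: 11.1 eef_pos: [0.5269, 0.2503, 0.1922] orientation: [[0.086, 0.996, -0.0], [0.996, -0.086, -0.001], [-0.001, -0.0, -1.0]] ft_force: [0.4, 0.6, -3.4] grip_width: 0.0458 
[0.527  0.2499 0.1922] [-1.0951 -0.5661 -2.7915] 0.045592722189226845
```

View pics/top5.png

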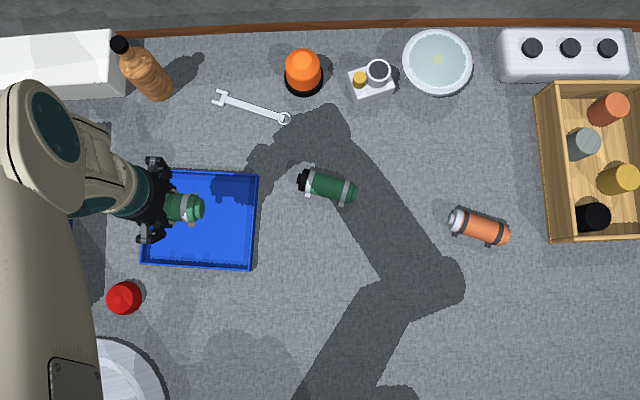

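The top view shows the canister over the tray (perspective shifts it left), with its end at (200,207). The black-ended one is still at (327,186). Lowering now.

```bash
f(){ grep -E "time|eef_pos|orient|ft_force|grip" | tr '\n' ' '; echo; }
python3 -m pendant '[0,0,-20,0,-1, 0,0,-45,0,-1, 0,0,-70,0,-1, 0,0,-95,0,-1, 0,0,-115,0,-1]' | f
python3 -m pendant '[0,0,-18,0,-1, 0,0,-34,0,-1, 0,0,-44,0,-1, 0,0,-52,0,-1, 0,0,-55,0,-1]' | f
python3 -m pendant '[0,0,-2,0,-1, 0,0,-2,0,-1, 0,0,-2,0,-1]' | f
python3 -m pendant '[0,0,-1,0,-1, 0,0,-2,0,-1, 0,0,-2,0,-1]' | f
python3 -m pendant '[0,0,-1,0,-1, 0,0,-2,0,-1, 0,0,-2,0,-1]' | f
```

```text
time_s: 11.57 eef_pos: [0.5266, 0.249, 0.0756] orientation: [[0.088, 0.996, -0.001], [0.996, -0.088, -0.001], [-0.001, -0.001, -1.0]] ft_force: [1.1, 0.0, -2.6] grip_width: 0.0462 
time_s: 11.98 eef_pos: [0.5268, 0.2499, 0.0213] orientation: [[0.087, 0.996, -0.001], [0.996, -0.087, -0.001], [-0.001, -0.001, -1.0]] ft_force: [-0.5, 0.4, -3.2] grip_width: 0.0456 
time_s: 12.23 eef_pos: [0.528, 0.2511, 0.0212] orientation: [[0.086, 0.996, 0.002], [0.996, -0.086, 0.001], [0.001, 0.002, -1.0]] ft_force: [0.2, -0.0, -2.8] grip_width: 0.0457 
time_s: 12.48 eef_pos: [0.5274, 0.251, 0.0186] orientation: [[0.086, 0.996, 0.001], [0.996, -0.086, 0.0], [0.0, 0.001, -1.0]] ft_force: [0.8, -0.5, -2.7] grip_width: 0.0458 
time_s: 12.73 eef_pos: [0.527, 0.2508, 0.0161] orientation: [[0.086, 0.996, -0.0], [0.996, -0.086, -0.0], [-0.0, -0.0, -1.0]] ft_force: [0.2, -0.6, -3.9] grip_width: 0.0459
```

```bash
f(){ grep -E "time|eef_pos|ft_force|grip" | tr '\n' ' '; echo; }
python3 -m pendant '[0,0,-1,0,-1, 0,0,-1,0,-1, 0,0,-1,0,-1]' | f
python3 -m pendant '[0,0,-1,0,-1, 0,0,-1,0,-1, 0,0,-1,0,-1]' | f
python3 -m pendant '[0,0,-1,0,-1, 0,0,-1,0,-1, 0,0,-1,0,-1]' | f
```

```text
time_s: 12.98 eef_pos: [0.5271, 0.2508, 0.0152] ft_force: [-0.4, -0.0, -3.2] grip_width: 0.0456 
time_s: 13.23 eef_pos: [0.5272, 0.2509, 0.0143] ft_force: [0.0, 0.6, -3.5] grip_width: 0.0458 
time_s: 13.48 eef_pos: [0.5272, 0.2509, 0.0142] ft_force: [-3.2, -0.4, 5.8] grip_width: 0.0459
```

The feet touched at TCP z = 0.0142 against the expected 0.014. Releasing and rising.

```bash
f(){ grep -E "time|eef_pos|ft_force|grip" | tr '\n' ' '; echo; }
python3 -m pendant '[0,0,0,0,0.1, 0,0,0,0,0.3, 0,0,0,0,0.7, 0,0,0,0,1, 0,0,0,0,1]' 20| f
python3 -m pendant '[0,0,0,0,1, 0,0,0,0,1, 0,0,0,0,1, 0,0,0,0,1, 0,0,0,0,1]' | f
python3 -m pendant '[0,0,10,0,1, 0,0,25,0,1, 0,0,50,0,1, 0,0,75,0,1, 0,0,100,0,1]' | f
python3 -m pendant '[0,0,30,0,1, 0,0,65,0,1, 0,0,100,0,1, 0,-30,130,0,1, 0,-60,150,0,1]' | f
python3 -m pendant '[0,-38,0,0,1, 0,-76,0,0,1, 0,-114,0,0,1, 0,-150,0,0,1, 0,-186,0,0,1]' | f
python3 -m pendant '[0,-38,0,0,1, 0,-76,0,0,1, 0,-114,0,0,1, 0,-130,0,0,1, 0,-130,0,0,1]' | f
python3 - <<'E'
from h import *
for n in("top","side"): cv2.imwrite(f"pics/{n}6.png",r.capture(n))
E
```

```text
time_s: 13.9 eef_pos: [0.5274, 0.2509, 0.0133] ft_force: [-0.2, 0.2, 0.4] grip_width: 0.0853 
time_s: 14.32 eef_pos: [0.5272, 0.2509, 0.0133] ft_force: [-0.1, 0.1, 0.7] grip_width: 0.0856 
time_s: 14.73 eef_pos: [0.5269, 0.2508, 0.1149] ft_force: [0.4, -0.1, 0.1] grip_width: 0.0852 
time_s: 15.15 eef_pos: [0.5284, 0.1916, 0.268] ft_force: [1.2, -0.2, 0.0] grip_width: 0.0855 
time_s: 15.57 eef_pos: [0.5267, 0.0032, 0.2644] ft_force: [0.7, -0.1, -0.1] grip_width: 0.0852 
time_s: 15.98 eef_pos: [0.5272, -0.1287, 0.2641] ft_force: [-0.7, 0.4, 0.5] grip_width: 0.0856
```

View pics/top6.png

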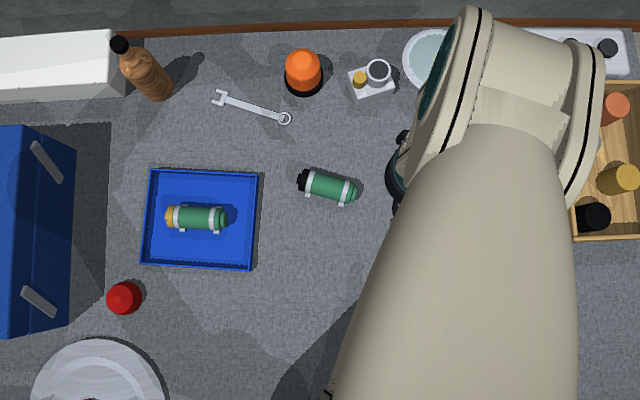

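View pics/side6.png

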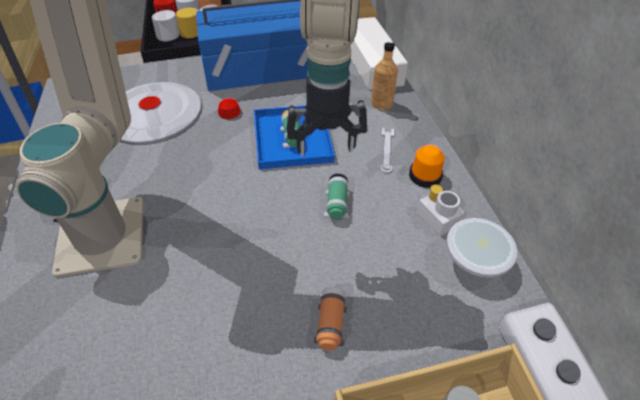

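The top view shows the canister at (200,217) flat in the tray, brass end left. The black-ended one is still at (327,186). I'll check both numerically, then hand in.

```bash
python3 - <<'E'
from h import *
im=cv2.imread("pics/top6.png"); g=mask(im,60,95,70,30)
for c in cv2.findContours(g,0,2)[0]:
    if cv2.contourArea(c)>300:
        R=cv2.minAreaRect(c); print(R,onz("top",[R[0]],.035 if R[0][0]<280 else .03))
s=r.sense();print(s["time_s"],np.abs(s["joint_velocities"]).max())
print(r.hand_in())
E
```

```text
((193.67422485351562, 217.34164428710938), (31.725955963134766, 22.117795944213867), 2.726310968399048) [[0.528  0.2611 0.035 ]]
((326.81134033203125, 186.16036987304688), (31.318208694458008, 21.840328216552734), 15.945395469665527) [[ 0.5875 -0.0241  0.03  ]]
((436.080322265625, 71.52919006347656), (10.935776710510254, 101.58312225341797), 19.98310661315918) [[ 0.8433 -0.2791  0.03  ]]
16.0833 0.03383622204178354
the job is handed in; nothing more can be done
None
```

I carried out the whole task and handed it in at about 16.1 s. I gripped the brass-ended green canister across its diameter and lifted it to about 0.21 m. I then shook it through six there-and-back strokes of 80 mm along its axis, at a mean of 0.19–0.24 m/s. After that I set it on its feet in the blue tray, let go and moved the arm away.

**Last checks before handing in:**
- **Canister in the tray:** it lies flat in both views. Its green band is centred at (0.528, 0.261), about 8 mm from the tray centre I measured at (0.527, 0.253). The feet touched at a tool height of 14.2 mm, against 14 mm expected.
- **Black-ended canister:** it is at exactly the same pixels as at the start, so it has not moved.
- **Gripper:** it was open and clear of everything, with no notable wrist force.

**What did not agree or could not be checked:**
- The canister lies about 10 mm farther along the tray than the release pose predicted. It may have slipped a little in the grip, or the view may be slightly off; this is well within the 100 mm allowed.
- I could not observe the loose piece directly. That it ran end to end at least three times rests on having made the stated strokes, twice as many as required.
- The closed grip read 46 mm rather than 48 mm, but it stayed steady throughout.

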